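# Bring the grinding stage home and press the wide button

### The arm

A 6-joint arm with a two-finger parallel gripper is mounted at the origin on the work surface. World frame = base frame: x ahead of the robot, y to its left, z up, the work surface at z = 0. Lengths are in mm, angles in degrees, forces in N, time in s.
With the tool pointing down it reaches from about 300 to 850 mm from the base axis. Payload 4.2 kg.
Tool frame: the origin (TCP) lies midway between the tips of the shut fingers; the grasp point (between the pads) lies 19 mm behind it (pinch_z is the distance from the TCP to the grasp point, in mm); z points along the fingers, y is the line along which they close (so a half turn about z gives the same grasp; the last joint's range is limited). The gripper opens to 91 mm and grips with 3 to 60 N. Pads are 32 mm wide; open, the fingers measure 118 mm over their backs; the gripper's body (76 mm by 178 mm) begins 60 mm behind the grasp point.
Start: joints at [75.229, 18.312, 89.639, -0, 72.044, -1.146], TCP at [135.451, 558.835, 213.976] pointing down, gripper open.
Joint ranges: [-177.97, 177.97], [-48.28, 115.42], [12.27, 149.76], [-77.06, 257.06], [2.81, 150.46], [-146.56, 146.56]. Speed limits (degrees/s): [147.25, 147.25, 180, 180, 180, 180].

### API

Orientations are given as [roll, pitch, yaw] about the fixed x, y, z axes, in that order (R = Rz(yaw) Ry(pitch) Rx(roll)).
In Python, from workcell import * gives the robot as it stands.
- The arm moves only by the tool step_arm, never from a script. Its argument "steps" is a list of rows, each a list of 7 numbers: the turn, a rotation vector about the tool's x, y, z in degrees, then the shift along the tool's x, y, z in mm, then the opening, from 0 (shut) to 1 (fully open). In form: [[rx, ry, rz, x, y, z, hand], ...]. A call has exactly 8 rows; each row shifts and turns the commanded pose from where the row before left it, along the tool's axes as they then stand; what a row does not reach is not made up. A row lasts 1/8 s, in which the tool goes at most 62.5 mm and 10.7 degrees, less where a joint would pass 70% of its speed; a pose out of reach is approached as far as the arm can. A call is refused whole if a number of a shift passes 62.5 or a number of a turn 10.7, either way. A call with a gripper value outside its range is refused whole. The fingers move at their own pace and stop on an object; "force" is the grip in N (left out, the last holds). Time passes only in rows, so rows that do not move let the fingers close, or fill a call up. It gives the time, the measured TCP pose, the force, the opening and the grip force at its end, in the units of the state.
- state(): the state, without advancing time (a new reading comes with each control period).
- grab_frame(name): name is "scene" or "top" or "wrist"; returns a dict with "image" (400x640x3 uint8, blue, green, red), "fovy" (degrees; the focal length in pixels is half the picture's height over the tangent of half this angle, whatever the lens; pixels are square), "cx", "cy" (the principal point, pixels), "origin" and "rotation" of the camera in the world; the wrist camera has in their place "tool_from_camera" (4x4, takes a point from camera to tool coordinates, whose origin is the TCP and whose axes are the flange's). Camera axes: x right, y down, z forward; pixel columns grow to the right and rows downward; lengths in mm; the calibration is good to about 2 mm. A picture is of the moment at which its call begins: read the wrist's pose just before it. There is no depth.
- job_done(): hands the job in; it is judged then, once.
The state is a dict: "time_s": time; "qpos": joint angles; "qvel": joint speeds; "effort": joint torques, N m; "ee_pos": TCP position; "ee_rot": TCP orientation; "force": force on the tool from outside, world axes, zero at the start; "torque": the same for the moment, N m; "gripper_width": finger opening in mm; "gripper_force": force on a finger pad.
Only numpy, scipy, OpenCV 4.12 (cv2) and the standard library are available. Lean on these libraries where they do the work, as an engineer would, in place of code of your own. Each camera call takes 0.05 s, during which the arm holds its last target. There are 200 camera calls.

### The job

With the fingertips, push the stage of the small tool grinder fully home toward the grinding wheel, then lightly press the wide button on the control box all the way down and let it come back up. Nothing is to be grasped or lifted: leave the two small buttons, the bit clamped on top of the stage, and the collet, jar and screwdriver alone.

Things in the scene. Friction and masses are not known exactly. Their poses are not given: they have to be found in the camera images.
- station: Tool grinder, fixed: dark steel base plate 180 x 400 x 12 mm (y -105 to 295), violet motor housing 145 mm tall (y 130 to 280) and grey grinding wheel, diameter 64 mm (near face y 97), facing the stage. Origin at table height on the stage's centre line, midway along its travel; +y points along the travel to the wheel, x across, z up.
- push_face (a point): Centre of the stage's end face away from the wheel, where it is pushed; moves with the stage, axes parallel to the station's. The face is 92 mm wide, from 30 to 70 mm above the table (this point 50 mm up). The stage is an aluminium block 92 x 92 x 40 mm on rails, too wide to grasp; two clamp blocks 30 mm wide, 20 mm high stand on it, 29 mm in from this face.
- stage (a joint): Travel of the stage along the station's +y, in m: 0 is farthest from the wheel, 0.060 is fully home against its end stop. It starts between 0 and 0.020, needs about 2 N to push and stays where it is left.
- bit: Ground steel bit, 10 mm in diameter and 64 mm long, lying along y in the clamps on top of the stage, its axis 91 mm above the table; rides with the stage. Must not be touched. The body's origin is on its axis, over the stage's middle, 46 mm from the end face that is pushed.
- box: Grey control box 100 x 210 x 45 mm with a black display strip, fixed to the table; origin in the centre of its underside; y runs along the row of buttons, z up.
- wide_base: Black collar of the wide button (the cap is part of it); origin in the centre of its underside on the box's top, 45 mm above the table.
- wide_top (a point): Centre of the top of the wide button's cap, moving with it. Its plain grey cap, 36 mm in diameter, stands in a black collar on the control box, in any of three places 65 mm apart along the box's y, at x = -10 mm of the box. Press it straight down.
- wide (a joint): How far the wide button is pressed down, in m: 0 is up, 0.006 fully down. A spring brings it up; about 5 N holds it fully down.
- small_a_base: One small button (collar and cap), to be left alone; origin in the centre of the collar's underside. Its plain grey cap, 20 mm in diameter, stands in a black collar on the control box, in any of three places 65 mm apart along the box's y, at x = -10 mm of the box. 
- small_a (a joint): How far this small button is pressed down, in m: 0 is up, 0.006 fully down. Leave at 0.
- small_b_base: The other small button (collar and cap), to be left alone; origin in the centre of the collar's underside. Its plain grey cap, 20 mm in diameter, stands in a black collar on the control box, in any of three places 65 mm apart along the box's y, at x = -10 mm of the box. 
- small_b (a joint): How far this small button is pressed down, in m: 0 is up, 0.006 fully down. Leave at 0.
- collet: Loose steel collet standing upright, 26 mm in diameter, 36 mm tall; origin in the centre of its underside.
- jar: Loose amber glass jar with a white lid, 44 mm in diameter, 62 mm tall; origin in the centre of its underside.
- driver: Loose screwdriver, 160 mm long, lying on the table along its own x; origin at its underside, near mid-length.

How it is judged:
By the outcome, as a careful person would: the job done as asked, in the order asked, and still so for the second after the job is handed in, with the robot touching nothing.
It also fails if it takes over 45 s, if anything falls off the work surface, if the arm or the gripper's body presses on something with over 40 N, if the wrist force passes 120 N, or if a joint passes its speed limit or range.

## Working session

There is one attempt and no reset: what is moved stays moved. The work goes in short steps, Python scripts to look and compute and a tool call to move; the robot and the scene stay as the last step left them, time stands still between calls to the robot, and variables do not carry over. Pictures are saved under pics/ and viewed, at most 10 in all, crops included, and the job is handed in when it is done.

Besides the shell and the picture viewer there is one more tool, called after "Request:" in YAML: its name, and indented under it one key for each argument. step_arm: Moves the arm, as the interface text tells. Its arguments: {"type":"object","properties":{"steps":{"type":"array","items":{"type":"array","items":{"type":"number"}}},"force":{"type":"number"}},"required":["steps"]}

```bash
mkdir -p pics
cat > h.py <<'E'
from workcell import *
import cv2, numpy as np
def snap(n,f):
    d=grab_frame(n); cv2.imwrite('pics/'+f,d['image']); 
    import pickle; pickle.dump(d,open('pics/'+f+'.pkl','wb')); return d
E
python3 - <<'E'
from h import *
s=state(); print(s['time_s'],s['ee_pos'],s['ee_rot'],s['gripper_width'])
for n in('scene','top','wrist'):
    d=snap(n,n+'0.png'); print({k:v for k,v in d.items() if k!='image'})
E
```

```text
0.0 [135.32310571 558.32528772 213.12980199] [-1.79898664e+02 -2.06922193e-03  1.66375771e+02] 91.11669744617477
{'fovy': 44.75439826365753, 'cx': 323.793808317327, 'cy': 203.13873256087112, 'origin': array([1199.78949061, -475.16124663,  754.20186144]), 'rotation': array([-131.89592023,    1.00874141,   58.065552  ])}
{'fovy': 46.72283664324888, 'cx': 317.5680870504799, 'cy': 192.9146036223638, 'origin': array([360.39423989, -97.57794755, 929.7339046 ]), 'rotation': array([-166.24838794,   -0.26019899,  -97.32573587])}
{'fovy': 62.34526288797377, 'cx': 319.8131603773177, 'cy': 194.3505399637844, 'tool_from_camera': array([[-1.70762928e-03, -9.65530374e-01, -2.60284807e-01,
         7.36145663e+01],
       [ 9.99998146e-01, -1.88033061e-03,  4.14508263e-04,
        -5.83169216e-01],
       [-8.89641807e-04, -2.60283616e-01,  9.65531795e-01,
        -1.70377543e+02],
       [ 0.00000000e+00,  0.00000000e+00,  0.00000000e+00,
         1.00000000e+00]])}
```

View pics/scene0.png

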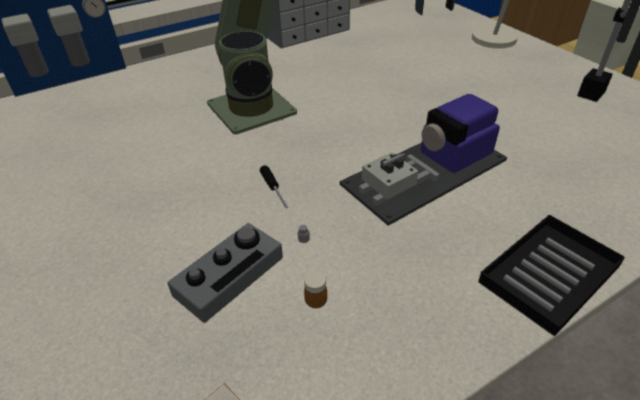

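View pics/top0.png

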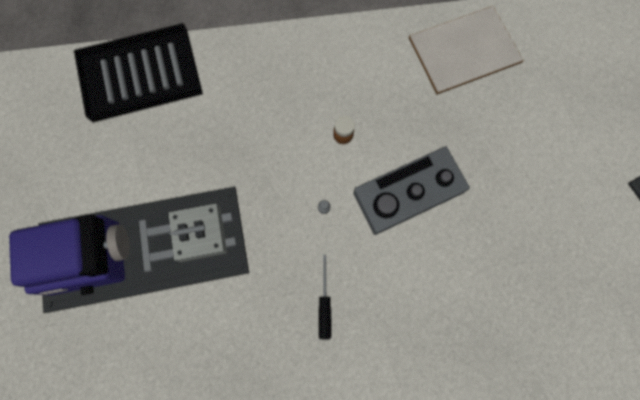

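The scene and top views show the grinder (top image: stage about (195,232), wheel at the left), the box with the wide button at (386,205), and the small buttons at (416,191) and (445,177). The collet is at (324,207), the jar at (344,133) and the driver at (325,300). I'll enlarge crops to read points more closely.

Run:
```python
import cv2,numpy as np
t=cv2.imread('pics/top0.png'); s=cv2.imread('pics/scene0.png')
def c(i,x,y,w,h,k):return cv2.resize(np.clip(i[y:y+h,x:x+w]*1.6,0,255).astype('uint8'),None,fx=k,fy=k,interpolation=cv2.INTER_CUBIC)
cv2.imwrite('pics/c1.png',np.vstack([np.hstack([c(t,130,180,130,100,3),c(t,345,140,130,100,3)]),np.hstack([c(s,335,120,130,100,3),c(s,165,220,130,100,3)])]))
```

```text
(no output)
```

View pics/c1.png

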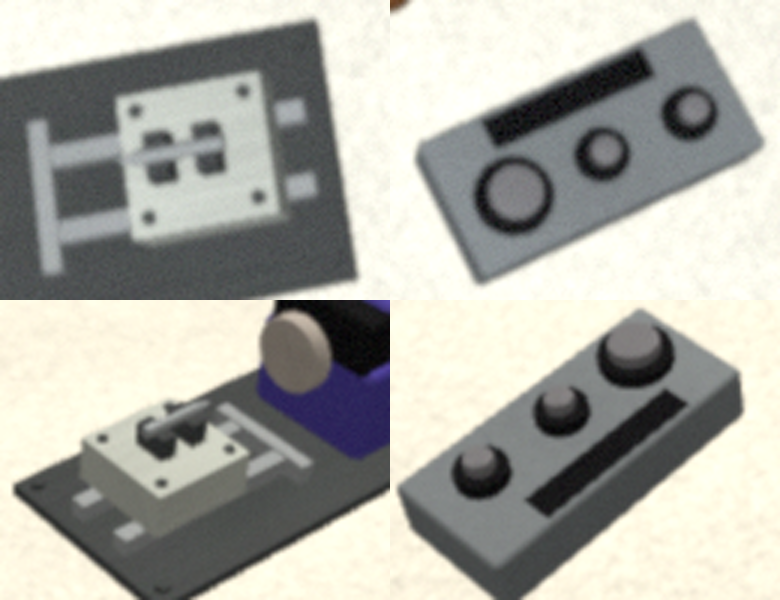

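```bash
cat >> h.py <<'E'
from scipy.spatial.transform import Rotation as R
import pickle
def ray(d,u,v,tcp=None):
    f=200/np.tan(np.radians(d['fovy']/2)); c=np.array([(u-d['cx'])/f,(v-d['cy'])/f,1])
    if 'origin' in d: return np.array(d['origin']),R.from_euler('xyz',d['rotation'],degrees=True).as_matrix()@c
    T=d['tool_from_camera']; Rt=R.from_euler('xyz',tcp[1],degrees=True).as_matrix()
    return Rt@T[:3,3]+tcp[0],Rt@T[:3,:3]@c
def atz(o,r,z): return o+r*(z-o[2])/r[2]
def tri(a,b):
    A=[];y=[]
    for o,r in(a,b):
        r=r/np.linalg.norm(r);P=np.eye(3)-np.outer(r,r);A.append(P);y.append(P@o)
    x=np.linalg.lstsq(np.vstack(A),np.hstack(y),rcond=None)[0]
    return x,np.linalg.norm(A[0]@x-y[0])*2
def L(f): return pickle.load(open('pics/'+f+'.pkl','rb'))
E
python3 - <<'E'
from h import *
np.set_printoptions(precision=1,suppress=True)
t=L('top0.png');s=L('scene0.png')
T=lambda x,y,ox,oy:ray(t,ox+x/3-.33,oy+y/3-.33)
S=lambda x,y,ox,oy:ray(s,ox+x/3-.33,oy+y/3-.33)
print('stage')
A=[T(*p,130,180) for p in((262,72),(281,212),(132,240),(116,97))]
B=[S(*p,335,120) for p in((160,198),(82,140),(170,100),(248,155))]
for a,b in zip(A,B): print(atz(*a,70),atz(*b,70),*tri(a,b))
print('plate',[atz(*T(*p,130,180),12) for p in((316,20),(357,278))])
print('box')
A=[T(*p,345,140) for p in((27,150),(302,18),(373,143),(90,283),(126,193),(214,151),(302,110))]
B=[S(*p,165,220) for p in((352,72),(110,270),(10,190),(250,10),(245,41),(170,102),(90,158))]
for a,b in zip(A,B): print(atz(*a,45),atz(*b,45),*tri(a,b))
for n,(u,v) in dict(collet=(324,207),jar=(344,133),dt=(325,255),de=(325,338)).items(): print(n,atz(*ray(t,u,v),20))
E
```

```text
stage
[571.9  63.8  70. ] [574.2  66.3  70. ] [572.9  65.4  68.9] 3.1073255012596435
[482.  59.  70.] [486.5  58.7  70. ] [482.9  60.4  66.7] 1.7997802217351295
[476.4 151.1  70. ] [482.3 146.8  70. ] [476.9 152.1  64.8] 1.021958665458817
[567.4 156.2  70. ] [570.1 152.6  70. ] [567.6 156.2  67.2] 1.7672620958028606
plate [array([617.7,  35.5,  12. ]), array([441. ,  23.8,  12. ])]
box
[ 572.2 -200.6   45. ] [ 579.7 -202.1   45. ] [ 574.  -200.5   38.8] 1.7082461714008583
[ 639.5 -397.8   45. ] [ 643.3 -398.    45. ] [ 640.6 -398.2   42. ] 1.2277720265940284
[ 548.1 -427.5   45. ] [ 552.9 -428.4   45. ] [ 549.  -428.5   41.1] 0.8526714878368815
[ 479.9 -227.9   45. ] [ 488.4 -234.    45. ] [ 480.6 -230.2   36.7] 2.255059099494939
[ 535.4 -260.5   45. ] [ 514.2 -250.    45. ] [ 531.9 -256.5   63.7] 1.2685874647877269
[ 556.  -322.5   45. ] [ 538.6 -315.5   45. ] [ 552.6 -318.8   60. ] 0.22626690469277103
[ 576.2 -385.4   45. ] [ 555.4 -377.1   45. ] [ 571.8 -379.6   63. ] 0.11671837710974026
collet [ 550.2 -139.2   20. ]
jar [ 701.5 -201.3   20. ]
dt [ 454.7 -128.5   20. ]
de [ 300.6 -108.1   20. ]
```

The two views agree to a few mm. The station is yawed about +3.3°, with the push face at about (528,62). The wide button is at about (532,-257) with its top near z 64. I'll swing over to the stage with the fingers shut.

Request:
step_arm:
  steps:
    - [0, 0, 4.6, -40, -12, 0, 0]
    - [0, 0, 4.6, -40, -12, 0, 0]
    - [0, 0, 4.6, -40, -12, 0, 0]
    - [0, 0, 4.6, -40, -12, 0, 0]
    - [0, 0, 4.6, -40, -12, 0, 0]
    - [0, 0, 4.6, -40, -10, 0, 0]
    - [0, 0, 4.6, -40, -5, 0, 0]
    - [0, 0, 4.6, -40, 0, 0, 0]

```text
time_s: 1.15
ee_pos: [376.9, 334.9, 213.8]
ee_rot: [-180.0, -0.0, 129.4]
force: [0.2, 0.2, -0.1]
gripper_width: 14.3
gripper_force: 0.0
```

Request:
step_arm:
  steps:
    - [0, 0, 4.6, -40, 0, 0, 0]
    - [0, 0, 4.6, -40, 0, 0, 0]
    - [0, 0, 4.6, -40, 2, 0, 0]
    - [0, 0, 4.6, -40, 5, 0, 0]
    - [0, 0, 4.6, -40, 8, 0, 0]
    - [0, 0, 4.6, -40, 8, 0, 0]
    - [0, 0, 4.6, -40, 8, 0, 0]
    - [0, 0, 4.0, -40, 8, 0, 0]

```text
time_s: 2.15
ee_pos: [539.1, 57.3, 213.6]
ee_rot: [-180.0, -0.0, 93.2]
force: [-0.3, 0.9, -0.5]
gripper_width: 0.5
gripper_force: 0.0
```

Request:
step_arm:
  steps:
    - [0, 0, 0, -15, -3, 0, 0]
    - [0, 0, 0, -15, -3, 0, 0]
    - [0, 0, 0, -15, -3, 0, 0]
    - [0, 0, 0, -8, -2, 0, 0]
    - [0, 0, 0, 0, 0, 0, 0]
    - [0, 0, 0, 0, 0, 0, 0]
    - [0, 0, 0, 0, 0, 0, 0]
    - [0, 0, 0, 0, 0, 0, 0]

```text
time_s: 3.15
ee_pos: [530.9, 5.3, 213.9]
ee_rot: [-180.0, -0.0, 93.4]
force: [-0.1, 0.2, 0.0]
gripper_width: 0.2
gripper_force: 0.0
```

Run:
```python
from h import *
s=state(); print(s['ee_pos'],s['ee_rot'],s['force']); snap('wrist','w1.png')
pickle.dump((s['ee_pos'],s['ee_rot']),open('pics/w1.tcp','wb'))
```

```text
[530.90171675   5.32991323 213.90501036] [-1.79999459e+02 -1.02792083e-02  9.34011067e+01] [-0.14695174  0.20833435  0.02108273]
```

View pics/w1.png

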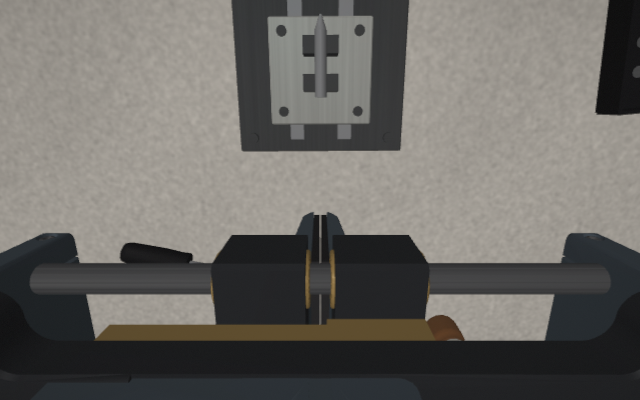

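The wrist view shows the stage's near edge at (270..371, 124) and far edge at row 16. The shut fingertips are at (320,215), lined up with the stage.

Run:
```python
from h import *
np.set_printoptions(precision=1,suppress=True)
d=L('w1.png');t=pickle.load(open('pics/w1.tcp','rb'))
for p in((270,124),(371,123),(372,16.5),(269,17)): print(atz(*ray(d,*p,t),70))
for p in((242,151),(401,150)): print(atz(*ray(d,*p,t),12))
```

```text
[480.8  58.8  70. ]
[574.6  65.1  70. ]
[566.7 154.4  70. ]
[478.3 149.   70. ]
[441.5  23.6  12. ]
[620.1  35.   12. ]
```

Request:
step_arm:
  steps:
    - [0, 0, 0, 0, 0, 42, 0]
    - [0, 0, 0, 0, 0, 42, 0]
    - [0, 0, 0, 0, 0, 42, 0]
    - [0, 0, 0, 0, 0, 42, 0]
    - [0, 0, 0, 15, 0, 0, 0]
    - [0, 0, 0, 10, 0, 0, 0]
    - [0, 0, 0, 5, 0, 0, 0]
    - [0, 0, 0, 3, 0, 0, 0]

```text
time_s: 4.2
ee_pos: [529.8, 38.6, 47.3]
ee_rot: [179.8, -0.0, 93.4]
force: [0.5, -0.6, 0.6]
gripper_width: 0.7
gripper_force: 0.0
```

Request:
step_arm:
  steps:
    - [0, 0, 0, 3, 0, 0, 0]
    - [0, 0, 0, 4, 0, 0, 0]
    - [0, 0, 0, 4, 0, 0, 0]
    - [0, 0, 0, 4, 0, 0, 0]
    - [0, 0, 0, 4, 0, 0, 0]
    - [0, 0, 0, 4, 0, 0, 0]
    - [0, 0, 0, 4, 0, 0, 0]
    - [0, 0, 0, 4, 0, 0, 0]

```text
time_s: 5.2
ee_pos: [527.1, 69.2, 45.9]
ee_rot: [180.0, -0.0, 93.4]
force: [0.0, -2.5, 0.7]
gripper_width: 0.2
gripper_force: 0.9
```

Request:
step_arm:
  steps:
    - [0, 0, 0, 4, 0, 0, 0]
    - [0, 0, 0, 4, 0, 0, 0]
    - [0, 0, 0, 4, 0, 0, 0]
    - [0, 0, 0, 4, 0, 0, 0]
    - [0, 0, 0, 3, 0, 0, 0]
    - [0, 0, 0, 3, 0, 0, 0]
    - [0, 0, 0, 2, 0, 0, 0]
    - [0, 0, 0, 1, 0, 0, 0]

```text
time_s: 6.2
ee_pos: [525.5, 94.0, 45.9]
ee_rot: [-180.0, -0.0, 93.4]
force: [0.1, -1.4, 1.2]
gripper_width: 0.4
gripper_force: 0.8
```

Request:
step_arm:
  steps:
    - [0, 0, 0, 1, 0, 0, 0]
    - [0, 0, 0, 1, 0, 0, 0]
    - [0, 0, 0, 1, 0, 0, 0]
    - [0, 0, 0, 1, 0, 0, 0]
    - [0, 0, 0, 1, 0, 0, 0]
    - [0, 0, 0, 1, 0, 0, 0]
    - [0, 0, 0, 1, 0, 0, 0]
    - [0, 0, 0, 0, 0, 0, 0]

```text
time_s: 7.2
ee_pos: [525.1, 100.3, 45.9]
ee_rot: [-180.0, 0.1, 93.4]
force: [-0.4, -4.1, 0.7]
gripper_width: 0.3
gripper_force: 2.5
```

Request:
step_arm:
  steps:
    - [0, 0, 0, 1, 0, 0, 0]
    - [0, 0, 0, 1, 0, 0, 0]
    - [0, 0, 0, 1, 0, 0, 0]
    - [0, 0, 0, 1, 0, 0, 0]
    - [0, 0, 0, 0.5, 0, 0, 0]
    - [0, 0, 0, 0.5, 0, 0, 0]
    - [0, 0, 0, 0, 0, 0, 0]
    - [0, 0, 0, 0, 0, 0, 0]

```text
time_s: 8.2
ee_pos: [525.2, 100.4, 46.1]
ee_rot: [-180.0, 0.5, 93.6]
force: [2.1, -23.9, 3.7]
gripper_width: 0.1
gripper_force: 11.5
```

Home: the end stop was met at y = 100.4 with 24 N. Now I'll back off, lift and go to the box.

Request:
step_arm:
  steps:
    - [0, 0, 0, -15, 0, 0, 0]
    - [0, 0, 0, -25, 0, 0, 0]
    - [0, 0, 0, -30, 0, -30, 0]
    - [0, 0, 0, -40, 0, -50, 0]
    - [0, 0, 0, -45, 0, -50, 0]
    - [0, 0, 0, -45, -3, 0, 0]
    - [0, 0, 0, -45, -3, 0, 0]
    - [0, 0, 0, -45, -3, 0, 0]

```text
time_s: 9.2
ee_pos: [533.2, -180.8, 171.4]
ee_rot: [179.9, -0.1, 93.4]
force: [0.4, -0.3, -0.2]
gripper_width: 0.7
gripper_force: 0.0
```

Request:
step_arm:
  steps:
    - [0, 0, 0, -40, -3, 0, 0]
    - [0, 0, 0, -35, -3, 0, 0]
    - [0, 0, 0, -20, 0, 0, 0]
    - [0, 0, 0, -10, 0, 0, 0]
    - [0, 0, 0, 0, 0, 0, 0]
    - [0, 0, 0, 0, 0, 0, 0]
    - [0, 0, 0, 0, 0, 0, 0]
    - [0, 0, 0, 0, 0, 0, 0]

```text
time_s: 10.2
ee_pos: [533.0, -284.6, 171.3]
ee_rot: [180.0, -0.0, 93.4]
force: [0.1, 0.0, -0.8]
gripper_width: 0.3
gripper_force: 0.0
```

Run:
```python
from h import *
s=state(); print(s['ee_pos'],s['ee_rot'],s['force']); d=snap('wrist','w2.png')
pickle.dump((s['ee_pos'],s['ee_rot']),open('pics/w2.tcp','wb'))
t=snap('top','t2.png')['image'][170:290,100:260]
cv2.imwrite('pics/c2.png',np.hstack([cv2.resize(np.clip(t*1.6,0,255).astype('uint8'),None,fx=2.5,fy=2.5), cv2.resize(d['image'][0:300,120:520],None,fx=1,fy=1)]))
```

```text
[ 533.03742801 -284.61017468  171.2829505 ] [ 1.79993069e+02 -1.16050214e-02  9.34158912e+01] [ 0.10114247  0.02413101 -0.83726567]
```

View pics/c2.png

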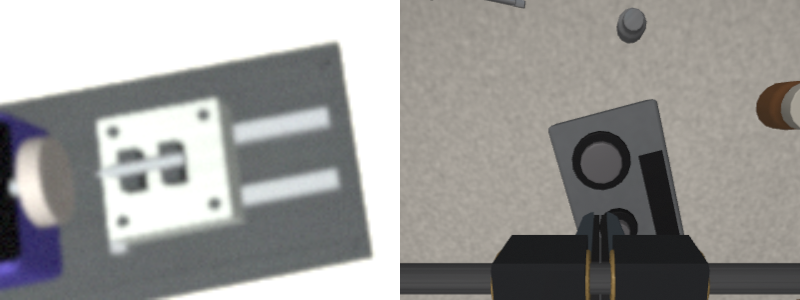

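The stage now sits against the crossbar at its end stop. In the wrist image the wide cap's centre is at (322,160), about 43 px across.

Run:
```python
from h import *
np.set_printoptions(precision=1,suppress=True)
d=L('w2.png');t=pickle.load(open('pics/w2.tcp','rb'))
a=ray(d,322,160,t)
for z in(60,64,68): print(atz(*a,z))
print(tri(a,ray(L('top0.png'),345+126/3-.33,140+193/3-.33)),tri(a,ray(L('scene0.png'),165+245/3-.33,220+41/3-.33)))
p=atz(*a,65)-t[0]; print(R.from_euler('xyz',t[1],degrees=True).as_matrix().T@p)
```

```text
[ 532.8 -256.9   60. ]
[ 532.8 -256.2   64. ]
[ 532.7 -255.6   68. ]
(array([ 532.8, -257.6,   58.3]), np.float64(0.894642208466443)) (array([ 532.8, -256.1,   64.2]), np.float64(0.10884350213929617))
[ 28.5   1.4 106.3]
```

Request:
step_arm:
  steps:
    - [0, 0, 0, 14, 0.7, 0, 0]
    - [0, 0, 0, 14, 0.7, 20, 0]
    - [0, 0, 0, 0, 0, 30, 0]
    - [0, 0, 0, 0, 0, 25, 0]
    - [0, 0, 0, 0, 0, 15, 0]
    - [0, 0, 0, 0, 0, 8, 0]
    - [0, 0, 0, 0, 0, 0, 0]
    - [0, 0, 0, 0, 0, 0, 0]

```text
time_s: 11.3
ee_pos: [533.3, -257.5, 74.0]
ee_rot: [179.9, 0.0, 93.4]
force: [-0.4, 0.3, 0.2]
gripper_width: 0.2
gripper_force: 0.0
```

Request:
step_arm:
  steps:
    - [0, 0, 0, 0, 0, 1, 0]
    - [0, 0, 0, 0, 0, 1, 0]
    - [0, 0, 0, 0, 0, 1, 0]
    - [0, 0, 0, 0, 0, 1, 0]
    - [0, 0, 0, 0, 0, 1, 0]
    - [0, 0, 0, 0, 0, 1, 0]
    - [0, 0, 0, 0, 0, 0, 0]
    - [0, 0, 0, 0, 0, 0, 0]

```text
time_s: 12.3
ee_pos: [532.7, -257.2, 67.3]
ee_rot: [180.0, -0.0, 93.4]
force: [-0.9, 1.5, 1.6]
gripper_width: 0.3
gripper_force: 0.6
```

Request:
step_arm:
  steps:
    - [0, 0, 0, 0, 0, 1, 0]
    - [0, 0, 0, 0, 0, 1, 0]
    - [0, 0, 0, 0, 0, 0, 0]
    - [0, 0, 0, 0, 0, 1, 0]
    - [0, 0, 0, 0, 0, 0.5, 0]
    - [0, 0, 0, 0, 0, 0.5, 0]
    - [0, 0, 0, 0, 0, 0, 0]
    - [0, 0, 0, 0, 0, 0, 0]

```text
time_s: 13.3
ee_pos: [532.7, -257.2, 63.2]
ee_rot: [180.0, -0.0, 93.4]
force: [-1.4, 0.4, 3.2]
gripper_width: -0.0
gripper_force: 1.8
```

Request:
step_arm:
  steps:
    - [0, 0, 0, 0, 0, 0.5, 0]
    - [0, 0, 0, 0, 0, 0.5, 0]
    - [0, 0, 0, 0, 0, 0.5, 0]
    - [0, 0, 0, 0, 0, 0.5, 0]
    - [0, 0, 0, 0, 0, 0, 0]
    - [0, 0, 0, 0, 0, 0, 0]
    - [0, 0, 0, 0, 0, 0, 0]
    - [0, 0, 0, 0, 0, 0, 0]

```text
time_s: 14.3
ee_pos: [532.7, -257.2, 61.3]
ee_rot: [180.0, -0.0, 93.4]
force: [-1.9, 0.9, 5.4]
gripper_width: 0.5
gripper_force: 2.5
```

Request:
step_arm:
  steps:
    - [0, 0, 0, 0, 0, 0.5, 0]
    - [0, 0, 0, 0, 0, 0.5, 0]
    - [0, 0, 0, 0, 0, 0, 0]
    - [0, 0, 0, 0, 0, 0, 0]
    - [0, 0, 0, 0, 0, 0, 0]
    - [0, 0, 0, 0, 0, 0, 0]
    - [0, 0, 0, 0, 0, 0, 0]
    - [0, 0, 0, 0, 0, 0, 0]

```text
time_s: 15.3
ee_pos: [532.7, -257.2, 61.2]
ee_rot: [180.0, 0.0, 93.4]
force: [-2.9, 1.5, 10.2]
gripper_width: 0.6
gripper_force: 5.1
```

The button has bottomed: 1 mm more command moved the tip only 0.1 mm while the force rose to 10 N. I'll lift clear now.

Request:
step_arm:
  steps:
    - [0, 0, 0, 0, 0, -3, 0]
    - [0, 0, 0, 0, 0, -5, 0]
    - [0, 0, 0, 0, 0, -20, 0]
    - [0, 0, 0, 0, 0, -40, 0]
    - [0, 0, 0, -15, 0, -40, 0]
    - [0, 0, 0, -15, 0, 0, 0]
    - [0, 0, 0, 0, 0, 0, 0]
    - [0, 0, 0, 0, 0, 0, 0]

```text
time_s: 16.3
ee_pos: [533.5, -286.4, 166.2]
ee_rot: [-179.8, -0.1, 93.4]
force: [-0.2, -0.4, -0.3]
gripper_width: 0.9
gripper_force: 0.0
```

Run:
```python
from h import *
s=state(); print(s['ee_pos'],s['force'])
w=snap('wrist','w3.png')['image'][0:300,120:520]
c=snap('scene','s3.png')['image']
r=lambda i:cv2.resize(np.clip(i*1.6,0,255).astype('uint8'),(400,300))
cv2.imwrite('pics/c3.png',np.hstack([w,r(c[110:230,335:495])]))
```

```text
[ 533.49291182 -286.38706674  166.23586445] [-0.18172506 -0.40873465 -0.33692144]
```

View pics/c3.png

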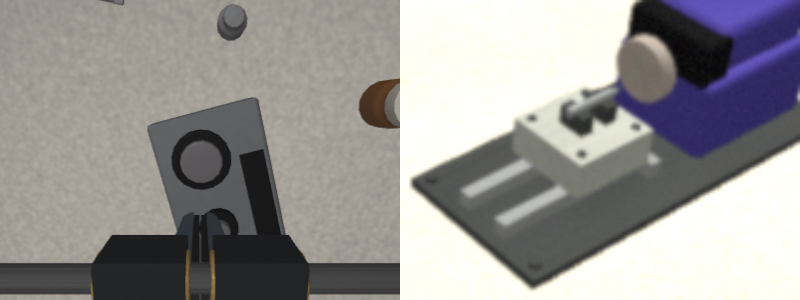

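The stage is still home with the bit in place, the wide cap is up again at (202,160), and the arm is clear.

```bash
python3 -c "
from workcell import *
print(job_done())"
```

```text
the job is handed in; nothing more can be done
None
```

I pushed the stage home to its end stop, then pressed the wide button fully down and let it come back up, and handed the job in at about 16 s; no verdict came back.

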